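Start the copy light: strip, fan, lamp

TASK

Start up the copy light by pushing with the fingertips: switch on the power strip by pressing down the raised half of its red rocker (the side nearer the robot), then press the green fan button fully in, and only then the yellow lamp button fully in. Leave the red stop button alone, and do not pick up or push aside the power strip or anything else on the table.

Things in the scene. Friction and masses are not known exactly. Their poses are not given: they have to be found in the camera images.
- strip: White power strip, 52 (its x) x 285 (its y) x 39 mm, about 0.7 kg, loose on the table. Origin: centre of its underside; z up. Its flat top is 34 mm above the table. The orange-red rocker switch sits on top near its -y end, in its frame at x -12 to +12, y -98 to -86 mm. Do not lift or shift it.
- rocker_on_edge (a point): Point fixed on the strip (strip's axes), 39 mm up, 13 mm to the strip's -x side of the rocker pivot: outer edge of the half that stands up while off (the half nearer the robot). Press straight down here, fingertips clear of the other half; this edge sinks about 4 mm, to 1 mm above the strip's flat top.
- strip_switch (a joint): Rocker of the power strip, rad: 0 off, 0.349 fully on. It stays where it is pushed; about 2 N moves it.
- console: Grey control console of the copy light, 90 (x) x 236 (y) x 38 mm, fixed to the table; origin at the centre of its underside, z up. Three square black button modules (46x46x6 mm, with a steel collar to 9 mm) sit on it in a row along its y, 68 mm apart; which colour is where changes.
- green_top (a point): Centre of the top face of the green round push button (the fan), 28 mm across; the point moves down with the button, z up. Out: 60 mm above the table, 13 mm above its collar. Pushed fully in: 52 mm.
- green_button (a joint): Travel of the green button, m: 0 out, 0.008 fully in (stop). It stays where it is pushed; about 4 N moves it.
- yellow_top (a point): Centre of the top face of the yellow round push button (the lamp), 28 mm across; the point moves down with the button, z up. Out: 60 mm above the table, 13 mm above its collar. Pushed fully in: 52 mm.
- yellow_button (a joint): Travel of the yellow button, m: 0 out, 0.008 fully in (stop). It stays where it is pushed; about 4 N moves it.
- red_top (a point): Centre of the top face of the red round push button (the stop button, to be left alone), 28 mm across; the point moves down with the button, z up. Out: 60 mm above the table, 13 mm above its collar. Pushed fully in: 52 mm.
- red_button (a joint): Travel of the red button, m: 0 out, 0.008 fully in (stop). It stays where it is pushed; about 4 N moves it.
- tape_roll: Bystander: roll of cream masking tape lying flat, 104x102x25 mm, loose; origin at the centre of its underside.
- red_tube: Bystander: red paint tube lying down, 42x120x28 mm, loose; origin at the centre of its underside.
- turps: Bystander: small grey lidded pot, 52x52x50 mm, loose; origin at the centre of its underside.
- tin: Bystander: flat grey charcoal tin, 50x110x15 mm, loose; origin at the centre of its underside.
- block: Bystander: brown sanding block, 41x71x21 mm, loose; origin at the centre of its underside.
- amber_jar: Bystander: amber jar with a white label, 48x49x66 mm, loose; origin at the centre of its underside.

How it is judged:
On the way, in this order (a step that is already met when the one before it is completed fails the run):
1. the power strip's rocker is on (value of joint strip_switch above 0.25 rad), for 0.2 s.
2. the green button is pressed in (value of joint strip_switch above 0.25 rad and value of joint green_button above 0.006 m), for 0.2 s.
3. the yellow button is pressed in (all of step 2 and value of joint yellow_button above 0.006 m), for 0.2 s.
At the end, for the whole second after the job is handed in: The rocker is on (over 0.25 of 0.349 rad), the green and yellow buttons are in by more than 6 of 8 mm, the red button is in by less than 2 mm, the strip is at rest within 25 mm of its start and every bystander within 20 mm (all of step 3 and value of joint red_button below 0.002 m and distance of strip from where it was at the start of the episode below 0.025 m and linear speed of strip below 0.01 m/s and distance of each of tape_roll, red_tube, turps, tin, block, amber_jar from where it was at the start of the episode below 0.02 m); the robot touches nothing.
It fails at once if the green button is pushed in while the strip is off (value of joint green_button above 0.004 m and value of joint strip_switch below 0.2 rad).
It fails at once if the yellow button is pushed in before the green one is in (value of joint yellow_button above 0.004 m and value of joint green_button below 0.006 m).
It fails at once if the red stop button is pushed (value of joint red_button above 0.002 m).
It fails at once if the power strip is lifted, tipped or shifted (height (world z) of strip above 0.01 m or angle between strip's own z axis and vertical above 0.15 rad or distance of strip from where it was at the start of the episode above 0.025 m).
It fails at once if a bystander is moved or lifted (distance of any of tape_roll, red_tube, turps, tin, block, amber_jar from where it was at the start of the episode above 0.02 m).
It also fails if it takes over 48 s, if anything falls off the work surface, if the arm or the gripper's body presses on something with over 40 N, if the wrist force passes 120 N, or if a joint passes its speed limit or range.

ROBOT

A 6-joint arm with a two-finger parallel gripper is mounted at the origin on a cart in front of the work surface, level with it; the furniture and walls round the work are solid. World frame = base frame: x ahead of the robot, y to its left, z up, the work surface at z = 0. Lengths are in m, angles in rad, forces in N, time in s.
With the tool pointing down it reaches from about 0.225 to 0.875 m from the base axis. Payload 3.4 kg.
Tool frame: the origin (TCP) lies at the very end of the fingers, on their centre line; the grasp point (between the pads) lies 19 mm behind it; z points along the fingers, y is the line along which they close (so a half turn about z gives the same grasp; the last joint's range is limited). The gripper opens to 85 mm and grips with 20 to 120 N. Pads are 22 mm wide; open, the fingers measure 114 mm over their backs; the gripper's body (76 mm by 85 mm) begins 54 mm behind the grasp point. The pads swing forward as they close: fully open they stand 13 mm farther back than shut.
Start: joints at [-0.121, 0.276, 1.505, -0, 1.361, -0.121], TCP at [0.575, -0, 0.231] pointing down, gripper open.
Joint ranges: [-2.89, 2.89], [-0.75, 2.08], [0.22, 2.7], [-1.18, 4.32], [0.11, 2.71], [-2.7, 2.7]. Speed limits (rad/s): [2.57, 2.57, 3.14, 3.14, 3.14, 3.14].

INTERFACE

Orientations are given as a unit quaternion [w, x, y, z].
In Python, from rig import readout, vision, manip gives the robot as it stands.
- The arm moves only by the shell command python3 -m handwheel 'ROWS' [FORCE]. ROWS is JSON, a list of rows, each a list of 3 entries, a list of its own where there are three numbers: the shift along the tool's x, y, z in mm, then the turn, a rotation vector about the tool's x, y, z in units of 6 degrees (1.0 is 6 degrees), then the closure, from -1 (fully open) to 1 (shut), so that 0 is half open. A call has 1 to 20 rows; each row shifts and turns the commanded pose from where the row before left it, along the tool's axes as they then stand; what a row does not reach is not made up. A row lasts 1/8 s, in which the tool goes at most 62.5 mm and 10.7 degrees, less where a joint would pass 70% of its speed; a pose out of reach is approached as far as the arm can. A call is refused whole if a number of a shift passes 62.5 or a number of a turn 1, either way. A call with a gripper value outside its range is refused whole. The fingers move at their own pace and stop on an object; FORCE is the grip in N (left out, the last holds). Time passes only in rows, so rows that do not move let the fingers close. It gives the time, the measured TCP pose, the force, the opening and the grip force at its end, in the units of the state.
- readout.get_state(): the state, without advancing time (a new reading comes with each control period).
- vision.get_image(name): name is "scene" or "side" or "wrist"; returns the picture (384x512x3 uint8, blue, green, red); there is no depth.
- vision.camera_params(name): a dict with "intrinsics" (3x3 intrinsics, pixels), "rvec" (rotation vector, rad) and "tvec" (3), from world to camera coordinates, as OpenCV has them; the wrist camera has in their place "hand_eye" (4x4, takes a point from camera to tool coordinates, whose origin is the TCP and whose axes are the flange's). Camera axes: x right, y down, z forward; pixel columns grow to the right and rows downward; lengths in m; the calibration is good to about 2 mm. A picture is of the moment at which its call begins: read the wrist's pose just before it. camera_params takes no time and is no camera call.
- manip.sign_off(): hands the job in; it is judged then, once.
The state is a dict: "clock": time; "qpos": joint angles; "qd": joint speeds; "effort": joint torques, N m; "position": TCP position; "ee_rot": TCP orientation; "contact_force": force on the tool from outside, world axes, zero at the start; "moment": the same for the moment, N m; "width": finger opening in m; "gripper_force": force on a finger pad.
Only numpy, scipy, OpenCV 4.12 (cv2) and the standard library are available. Lean on these libraries where they do the work, as an engineer would, in place of code of your own. Each camera call takes 0.05 s, during which the arm holds its last target. There are 200 camera calls.

## Working session

There is one attempt and no reset: what is moved stays moved. The work goes in short steps, Python scripts to look and compute and a shell command to move; the robot and the scene stay as the last step left them, time stands still between calls to the robot, and variables do not carry over. Pictures are saved under pics/ and viewed, at most 10 in all, crops included, and the job is handed in when it is done.

```bash
mkdir -p pics; cat > h.py <<'E'
import numpy as np, cv2
from scipy.spatial.transform import Rotation as R
from rig import readout, vision
def cam(n):
    p=vision.camera_params(n); K=np.array(p['intrinsics'])
    if n=='wrist':
        s=readout.get_state(); w,x,y,z=s['ee_rot']; T=np.eye(4); T[:3,:3]=R.from_quat([x,y,z,w]).as_matrix(); T[:3,3]=s['position']
        M=T@np.array(p['hand_eye']); return K,M[:3,:3],M[:3,3]
    r=cv2.Rodrigues(np.array(p['rvec'],float))[0]; return K,r.T,-r.T@np.array(p['tvec']).ravel()
def pt(c,u,v,z):
    K,r,o=c; d=r@np.linalg.inv(K)@[u,v,1]; return o+d*(z-o[2])/d[2]
def proj(c,P):
    K,r,o=c; q=K@(r.T@(np.array(P)-o)); return q[:2]/q[2]
E
python3 - <<'E'
from h import *
for n in('scene','wrist'): cv2.imwrite(f'pics/{n}0.png',vision.get_image(n))
print(readout.get_state())
for n in('scene','wrist'): print(cam(n))
E
```

```text
{'clock': 0.1, 'qpos': array([-1.21015643e-01,  2.76548759e-01,  1.50601870e+00,  1.56868550e-05,
        1.36070331e+00, -1.21028376e-01]), 'qd': array([ 9.53685873e-05, -1.77038668e-03, -4.22164815e-03, -8.03064797e-05,
       -6.10397749e-04, -3.79945095e-05]), 'effort': array([ 1.55745878e-03, -4.17697620e+01, -2.46405226e+01, -1.74112388e-04,
        5.80947395e-03,  2.85749664e-07]), 'position': array([5.74524635e-01, 4.90586960e-05, 2.30511667e-01]), 'ee_rot': array([-6.65320778e-04,  7.07103192e-01,  7.07109873e-01, -5.11298324e-04]), 'contact_force': array([-0.32947469,  0.31985305,  0.43673129]), 'moment': array([-0.0268237 , -0.02565952, -0.00583695]), 'gripper_force': 0.0, 'width': 0.08560371737222194}
(array([[384.16883635,   0.        , 255.3231307 ],
       [  0.        , 384.16883635, 190.17402377],
       [  0.        ,   0.        ,   1.        ]]), array([[ 0.65238947, -0.47374766,  0.59156668],
       [-0.75766045, -0.38873156,  0.52425034],
       [-0.01840174, -0.79022208, -0.61254424]]), array([-0.0698588 , -0.60633888,  0.71039385]))
(array([[336.06112844,   0.        , 255.07317018],
       [  0.        , 336.06112844, 193.02374741],
       [  0.        ,   0.        ,   1.        ]]), array([[ 0.99999805, -0.00104965, -0.00167063],
       [-0.00149888, -0.95478069, -0.29730724],
       [-0.00128301,  0.29730916, -0.9547804 ]]), array([0.57509539, 0.07564448, 0.37322526]))
```

View pics/scene0.png

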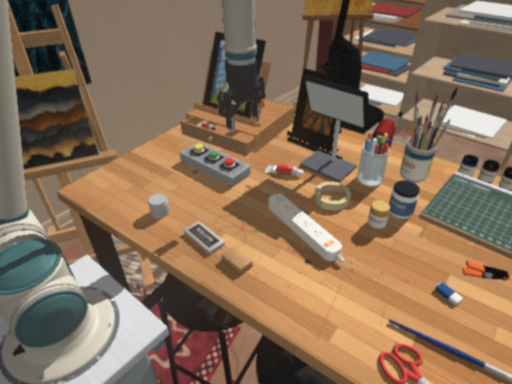

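View pics/wrist0.png

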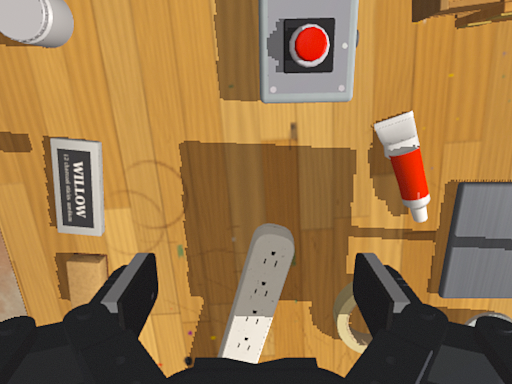

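The scene view shows the console with yellow ~(199,147), green ~(214,155) and red ~(230,162). The strip runs from (280,200) to (338,255), with its rocker end near the bottom right. The wrist view shows red at (310,45) and the top end of the strip at (272,235).

```bash
python3 - <<'E'
from h import *
c=cam('scene')
for n,u,v,z in(('y',199,147,.06),('g',214,155,.06),('r',230,162,.06),('rock',325,238,.036),('stripfar',278,200,.034)): print(n,pt(c,u,v,z).round(3))
print(pt(cam('wrist'),310,45,.06).round(3))
im=cv2.imread('pics/scene0.png')
cv2.imwrite('pics/crop.png',np.hstack([cv2.resize(im[190:270,260:350],None,fx=4,fy=4,interpolation=2),cv2.resize(im[130:210,170:260],None,fx=4,fy=4,interpolation=2)]))
E
```

```text
y [0.616 0.241 0.06 ]
g [0.613 0.169 0.06 ]
r [0.616 0.102 0.06 ]
rock [ 0.545 -0.287  0.036]
stripfar [ 0.59  -0.105  0.034]
[0.622 0.111 0.06 ]
```

View pics/crop.png

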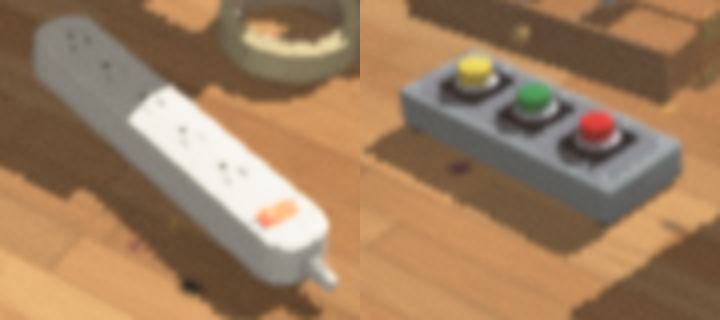

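The crop shows the rocker on the strip at scene pixel (329,243). The button order from +y to -y is yellow, green, red. I'll go above the rocker with the fingers shut and the tool's x axis turned along the strip's x axis.

```bash
python3 -m handwheel '[[[-50,-7,0],[0,0,0],1],[[-50,-7,0],[0,0,0],1],[[-50,-7,0],[0,0,0],1],[[-50,-7,0],[0,0,0],1],[[-50,-6,0],[0,0,0],1],[[-50,-6,0],[0,0,0],1],[[0,0,0],[0,0,-1],1],[[0,0,0],[0,0,-1],1],[[0,0,0],[0,0,-1],1],[[0,0,0],[0,0,-1],1],[[0,0,0],[0,0,-1],1],[[0,0,0],[0,0,-1],1],[[0,0,0],[0,0,-1],1],[[0,0,0],[0,0,-1],1],[[0,0,0],[0,0,-1],1],[[0,0,0],[0,0,-1],1],[[0,0,0],[0,0,-1],1],[[0,0,0],[0,0,-1],1],[[0,0,0],[0,0,-0.4],1],[[0,0,0],[0,0,0],1]]' 40
python3 - <<'E'
from h import *
print(proj(cam('wrist'),[.54,-.3,.036]))
cv2.imwrite('pics/w1.png',vision.get_image('wrist'))
E
```

```text
clock: 2.6
position: [0.5348, -0.2998, 0.2308]
ee_rot: [-0.0, 0.136, 0.991, 0.0]
contact_force: [0.2, 1.0, 0.3]
width: 0.0002
gripper_force: 0.0
[256.60841983 170.35399406]
```

View pics/w1.png

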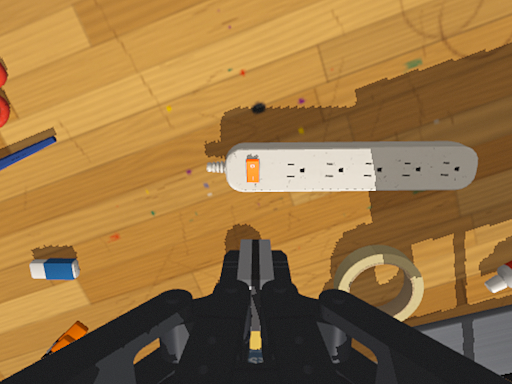

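The wrist view shows the strip parallel to the image rows. The rocker is at u 246–260, v 156–183, and the strip top spans v ~148–191 and u ~226–477. The raised half is the upper one, toward the robot.

```bash
python3 - <<'E'
from h import *
c=cam('wrist'); s=readout.get_state(); w,x,y,z=s['ee_rot']; T=R.from_quat([x,y,z,w])
for n,u,v,zz in(('raised edge',253,156,.039),('low edge',253,183,.035),('strip low side',300,191,.034),('strip endL',226,168,.034),('endR',477,168,.034)):
    P=pt(c,u,v,zz); print(n,P.round(4),(T.inv().apply(P-s['position'])*1000).round(1))
im=cv2.imread('pics/w1.png'); cv2.imwrite('pics/w1c.png',cv2.resize(im[130:210,210:310],None,fx=7,fy=7,interpolation=2))
E
```

```text
raised edge [ 0.5241 -0.2994  0.039 ] [ 10.3  -2.5 191.9]
low edge [ 0.5524 -0.3075  0.035 ] [-19.   -2.6 195.9]
strip low side [ 0.5745 -0.2621  0.034 ] [-28.2  47.  196.9]
strip endL [ 0.5296 -0.33    0.034 ] [ -3.2 -30.5 196.9]
endR [ 0.5999 -0.0801  0.034 ] [ -3.5 229.1 197. ]
```

View pics/w1c.png

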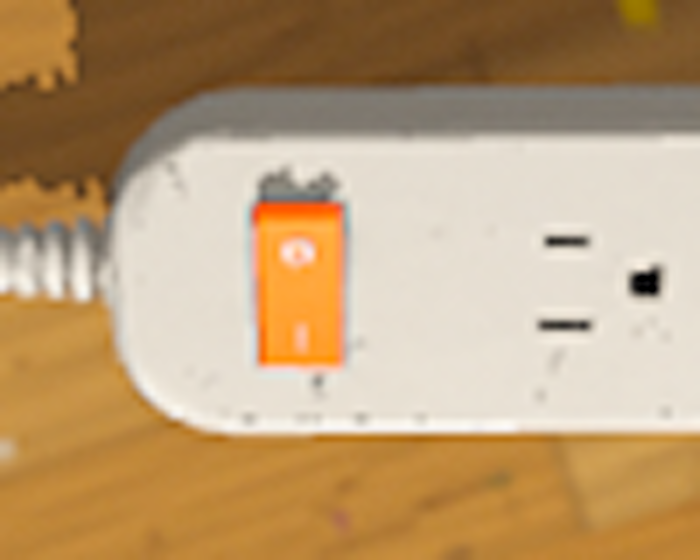

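```bash
python3 -m handwheel '[[[9,-2.5,30],[0,0,0],1],[[0,0,40],[0,0,0],1],[[0,0,40],[0,0,0],1],[[0,0,40],[0,0,0],1],[[0,0,25],[0,0,0],1],[[0,0,10],[0,0,0],1],[[0,0,3],[0,0,0],1],[[0,0,3],[0,0,0],1],[[0,0,2],[0,0,0],1],[[0,0,2],[0,0,0],1],[[0,0,0.8],[0,0,0],1],[[0,0,0],[0,0,0],1]]'
```

```text
clock: 4.15
position: [0.5249, -0.3, 0.0364]
ee_rot: [-0.001, 0.136, 0.991, -0.0]
contact_force: [-4.3, 0.6, 4.6]
width: 0.0001
gripper_force: 2.6
```

```bash
python3 -m handwheel '[[[0,0,0.8],[0,0,0],1],[[0,0,0.8],[0,0,0],1],[[0,0,0],[0,0,0],1],[[0,0,0],[0,0,0],1],[[0,0,0],[0,0,0],1]]'
```

```text
clock: 4.78
position: [0.5245, -0.2999, 0.0355]
ee_rot: [-0.001, 0.136, 0.991, -0.0]
contact_force: [-6.6, 0.5, 10.1]
width: 0.0001
gripper_force: 5.7
```

```bash
python3 -m handwheel '[[[0,0,-10],[0,0,0],1],[[0,0,-40],[0,0,0],1],[[0,0,-50],[0,0,0],1],[[0,0,-50],[0,0,0],1],[[-9,2.5,-46],[0,0,0],1],[[0,0,0],[0,0,0],1]]'
python3 - <<'E'
from h import *
im=vision.get_image('wrist'); cv2.imwrite('pics/w2c.png',cv2.resize(im[130:210,210:310],None,fx=7,fy=7,interpolation=2))
E
```

```text
clock: 5.52
position: [0.5381, -0.3015, 0.235]
ee_rot: [0.005, 0.136, 0.991, -0.002]
contact_force: [-0.3, -0.3, -0.2]
width: 0.0001
gripper_force: 0.0
```

View pics/w2c.png

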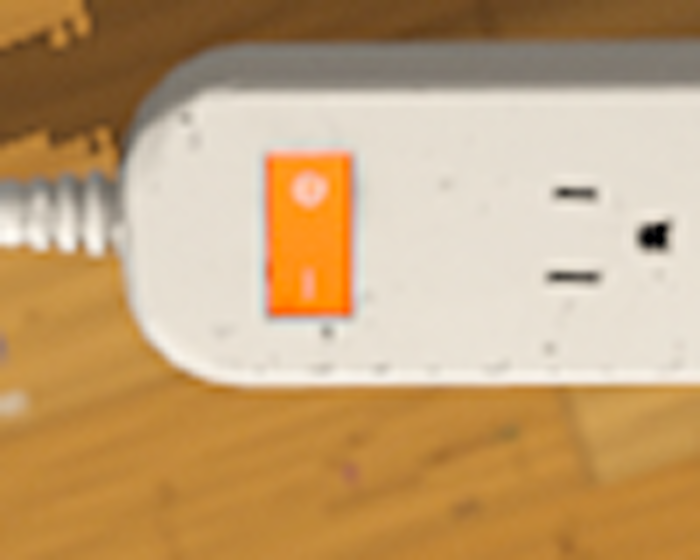

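The rocker now lies flat with the former raised edge sunk, and the strip has not shifted. Next I move above the green button.

```bash
python3 -m handwheel '[[[4.7,55.7,0],[0,0,0],1],[[4.7,55.7,0],[0,0,0],1],[[4.7,55.7,0],[0,0,0],1],[[4.7,55.7,0],[0,0,0],1],[[4.7,55.7,0],[0,0,0],1],[[4.7,55.7,0],[0,0,0],1],[[4.7,55.7,0],[0,0,0],1],[[4.7,55.7,0],[0,0,0],1],[[0,0,0],[0,0,0],1],[[0,0,0],[0,0,0],1]]'
python3 - <<'E'
from h import *
c=cam('wrist');s=readout.get_state(); w,x,y,z=s['ee_rot']; T=R.from_quat([x,y,z,w]); im=vision.get_image('wrist'); cv2.imwrite('pics/w3.png',im)
h=cv2.cvtColor(im,cv2.COLOR_BGR2HSV)
for n,a,b in(('green',45,85),('yellow',22,34),('red',0,5)):
    m=cv2.inRange(h,(a,140,70),(b,255,255)); k,_,st,ce=cv2.connectedComponentsWithStats(m)
    for i in np.argsort(-st[1:,4])[:2]+1:
        P=pt(c,*ce[i],.06); print(n,st[i],ce[i].round(1),P.round(4),(T.inv().apply(P-s['position'])*1000).round(1))
E
```

```text
clock: 6.82
position: [0.6177, 0.1389, 0.2283]
ee_rot: [-0.001, 0.135, 0.991, -0.001]
contact_force: [0.2, 0.2, -0.3]
width: 0.0
gripper_force: 0.0
green [285 148  28  29 626] [298.5 162.5] [0.6197 0.1801 0.06  ] [  8.7  40.5 168.3]
yellow [353 128  33  30 755] [368.6 142.4] [0.6188 0.2469 0.06  ] [ 27.5 104.7 168.2]
yellow [404 206  10   6  27] [408.7 208.3] [0.6934 0.2736 0.06  ] [-37.2 150.4 167.9]
red [218 168  27  30 632] [231.1 182.3] [0.6212 0.1133 0.06  ] [-10.6 -23.4 168.3]
red [140 273  42  31 400] [159.1 288.3] [0.7124 0.0057 0.06  ] [-127.3 -102.6  168.2]
```

View pics/w3.png

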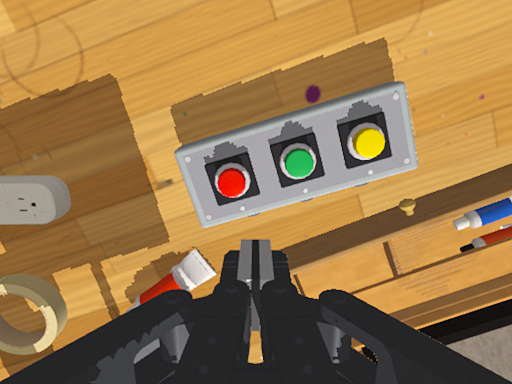

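The wrist view shows red (231,182), green (298,162) and yellow (369,142), which gives green at tool offset (9, 40.5) mm.

```bash
python3 -m handwheel '[[[9,40.5,20],[0,0,0],1],[[0,0,40],[0,0,0],1],[[0,0,40],[0,0,0],1],[[0,0,40],[0,0,0],1],[[0,0,20],[0,0,0],1],[[0,0,5],[0,0,0],1],[[0,0,3],[0,0,0],1],[[0,0,3],[0,0,0],1],[[0,0,3],[0,0,0],1],[[0,0,2.5],[0,0,0],1],[[0,0,1],[0,0,0],1],[[0,0,0],[0,0,0],1],[[0,0,0],[0,0,0],1]]'
```

```text
clock: 8.5
position: [0.6216, 0.1807, 0.0528]
ee_rot: [0.001, 0.136, 0.991, 0.0]
contact_force: [1.5, -2.4, 4.3]
width: -0.0001
gripper_force: 1.9
```

```bash
python3 -m handwheel '[[[0,0,1],[0,0,0],1],[[0,0,1],[0,0,0],1],[[0,0,0],[0,0,0],1],[[0,0,0],[0,0,0],1],[[0,0,0],[0,0,0],1]]'
```

```text
clock: 9.12
position: [0.6216, 0.1807, 0.0519]
ee_rot: [0.001, 0.136, 0.991, 0.0]
contact_force: [0.7, -3.5, 10.3]
width: 0.0
gripper_force: 5.1
```

Green is at its stop: z is 51.9 mm and the force has risen to 10 N. Now yellow.

```bash
python3 -m handwheel '[[[0,0,-10],[0,0,0],1],[[0,0,-35],[0,0,0],1],[[9.5,32,0],[0,0,0],1],[[9.5,32,0],[0,0,0],1],[[0,0,0],[0,0,0],1],[[0,0,25],[0,0,0],1],[[0,0,5],[0,0,0],1],[[0,0,3],[0,0,0],1],[[0,0,3],[0,0,0],1],[[0,0,3],[0,0,0],1],[[0,0,3],[0,0,0],1],[[0,0,1.5],[0,0,0],1],[[0,0,1.5],[0,0,0],1],[[0,0,0],[0,0,0],1],[[0,0,0],[0,0,0],1],[[0,0,0],[0,0,0],1]]'
```

```text
clock: 11.12
position: [0.6203, 0.2473, 0.0519]
ee_rot: [0.001, 0.136, 0.991, 0.0]
contact_force: [-1.8, -0.7, 10.5]
width: -0.0003
gripper_force: 4.6
```

Yellow is at its stop too. I'll retreat to the earlier viewing pose and check.

```bash
python3 -m handwheel '[[[0,0,-10],[0,0,0],1],[[0,0,-50],[0,0,0],1],[[0,0,-60],[0,0,0],1],[[-14,-52,-57],[0,0,0],1],[[-14,-53,0],[0,0,0],1],[[0,0,0],[0,0,0],1],[[0,0,0],[0,0,0],1]]'
python3 - <<'E'
from h import *
a=vision.get_image('wrist');b=vision.get_image('scene')
cv2.imwrite('pics/w4.png',np.hstack([cv2.resize(a[70:240,160:430],(480,302),interpolation=2),cv2.resize(b[190:270,260:350],(320,302),interpolation=2)]))
E
```

```text
clock: 12.0
position: [0.6184, 0.1501, 0.2154]
ee_rot: [-0.0, 0.136, 0.991, 0.0]
contact_force: [0.5, 0.5, -0.0]
width: 0.0
gripper_force: 0.0
```

View pics/w4.png

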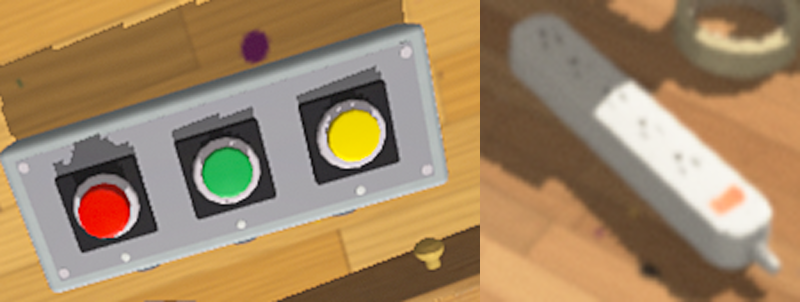

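Green (crop 228,170) and yellow (355,135) sit centred and low in their collars. Red (104,210) still stands out. The rocker lies flat and the strip is where it was.

```bash
python3 -c "from rig import manip; print(manip.sign_off())"
```

```text
the job is handed in; nothing more can be done
None
```

The job is handed in: I pressed the rocker on, then green fully in, then yellow, at about 12 s on the robot's clock; the last pictures show red still out and the strip in place, and no verdict came back.

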